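# Pin the hold-down bar shut on a stained-glass soldering jig

## Task

Swing the jig's hold-down bar in until its eye is in line with the holes of the fork, wherever along its slot the fork is bolted, then take from the rack the one headed pin that fits the holes and is long enough to reach through both plates, put it down through fork and eye, and push it fully home against the spring plunger until you feel its head sit flat on the fork. Leave the other two pins hanging in their own places in the rack and do not disturb the jar, the tumbler or the brush.

Things in the scene. Friction and masses are not known exactly. Their poses are not given: they have to be found in the camera images.
- jig: screwed-down jig: plywood base board 180 x 300 x 10 mm with a foiled glass panel on it, a pivot post at one end (axis x 0, y -110 mm) and an aluminium fork at the other (hole axis at y +110 mm). Origin: centre of the board's underside, z up. The fork is bolted fast through a cross slot and may stand anywhere from x -24 to +24 mm: its place is not reported and must be seen or felt.
- slot_mid (a point): NOT the fork's hole but the middle of its possible range along the jig's x (jig x 0, y 110 mm), 107 mm above the bench, level with the fork's top face; axes as the jig's. The fork: two level plates, z 95 to 107 and 55 to 67 mm, each 46 mm wide (y) and reaching from 22 mm on the -x to 38 mm on the +x side of the upright 17.6 mm hole (1.5 mm chamfer).
- bar (a joint): angle of the hold-down bar about the pivot post, rad: 0 along the jig's +y, positive swung towards the jig's -x; stops at -0.15 and 1.1. The holes are in line where the eye meets the fork's hole, between -0.12 and 0.12 rad depending on the fork's place. Stiff (about 3 N at the knob), stays where left. Steel bar 26 mm wide, 14 mm thick, its middle 81 mm above the bench.
- eye (a point): centre of the eye at the bar's free end, 220 mm from the pivot axis, 81 mm above the bench: steel lug 36 x 40 x 18 mm (z 72 to 90 mm) with an upright 18 mm hole. It enters the fork between the plates from -x; the fork's web closes the +x side 26 mm from the hole axis. x across the bar, y outward along it.
- knob (a point): centre of the top of the bar's black round upright knob, 25 mm in diameter, standing 45 mm up from the bar (z 88 to 133 mm), 120 mm from the pivot axis.
- rack: fixed wooden pin rack: level plate 230 x 60 x 10 mm on two end boards, its top 105 mm above the bench, with three 26 mm holes in a row along its x axis at x -75, 0 and +75 mm. Origin: centre of its underside.
- pin_a: plain steel headed pin: shank 16 mm in diameter and 80 mm long, the last 10 mm tapering to 8 mm at the tip; square head 34 x 34 x 20 mm. Origin: centre of the head's underside; z up, x and y square to the head's sides. It hangs in the rack. In the fork it first stops on a spring plunger below the lower plate, head 16 to 20 mm too high; 10 to 30 N push it on, and it then stays.
- pin_b: look-alike headed pin, same head, shank 22 mm in diameter and 80 mm long (too thick for the holes). Origin: centre of the head's underside, z up. Hangs in the rack.
- pin_c: look-alike headed pin, same head, shank 16 mm in diameter but only 45 mm long (too short to reach the lower plate). Origin: centre of the head's underside, z up. Hangs in the rack.
- flux_jar: bystander: closed white jar 52 mm in diameter, 85 mm high, standing on the bench; origin centre of its underside.
- tumbler: bystander: drinking glass 74 mm in diameter, 110 mm high, standing on the bench; origin centre of its underside.
- flux_brush: bystander: brush 170 mm long lying on the bench.
Not all that is in view belongs to the job. What is shaped like the pin_b but brown or yellow is not meant.

How it is judged:
At the end, for the whole second after the job is handed in: the bar's eye is in the fork (joint within 0.13 rad of 0); pin_a stands upright (within 0.05 rad) through fork and eye, within 4 mm of the eye's centre, its head's underside 104 to 109 mm above the bench (fork top 107 mm), at rest; pin_b and pin_c hang in the rack within 30 mm of where they were (value of joint bar between -0.13 and 0.13 rad and horizontal distance between pin_a and eye below 0.004 m and height (world z) of pin_a between 0.104 and 0.109 m and angle between pin_a's own z axis and vertical below 0.05 rad and linear speed of pin_a below 0.01 m/s and distance of each of pin_b, pin_c from where it was at the start of the episode below 0.03 m and height (world z) of each of pin_b, pin_c above 0.098 m); the robot touches nothing.
It fails at once if a bystander (jar, tumbler or brush) is moved by more than 30 mm (distance of any of flux_jar, tumbler, flux_brush from where it was at the start of the episode above 0.03 m).
It also fails if it takes over 72 s, if anything falls off the work surface, if the arm or the gripper's body presses on something with over 40 N, if the wrist force passes 120 N, or if a joint passes its speed limit or range.

## Robot

A 6-joint arm with a two-finger parallel gripper is mounted at the origin on the work surface. World frame = base frame: x ahead of the robot, y to its left, z up, the work surface at z = 0. Lengths are in m, angles in rad, forces in N, time in s.
With the tool pointing down it reaches from about 0.4 to 0.825 m from the base axis. Payload 7 kg.
Tool frame: the origin (TCP) lies on the centre line of the jaws, within the pads' length; the fingertips stand 22 mm ahead of it and the grasp point (between the pads) lies 3 mm ahead of it (arm.tcp_to_tips is the distance from the TCP to the fingertips, in m); z points along the fingers, y is the line along which they close (so a half turn about z gives the same grasp; the last joint's range is limited). The gripper opens to 88 mm and grips with 3 to 60 N. Pads are 19 mm wide; open, the fingers measure 130 mm over their backs; the gripper's body (78 mm by 193 mm) begins 47 mm behind the grasp point.
Start: joints at [-0.877, 0.359, 0.012, 0, -1.224, -0.288], TCP at [0.266, -0.62, 0.249] pointing down, gripper open.
Joint ranges: [-3.07, 3.07], [-1.43, 2.12], [-1.02, 1.25], [-3.03, 1.67], [-3.05, -0], [-3.03, 3.03]. Speed limits (rad/s): [2.39, 2.39, 3.01, 3.14, 3.14, 3.14].

## Interface

Orientations are given as [roll, pitch, yaw] about the fixed x, y, z axes, in that order (R = Rz(yaw) Ry(pitch) Rx(roll)).
In Python, from station import arm gives the robot as it stands.
- The arm moves only by the tool jog_arm, never from a script. Its argument "targets" is a list of rows, each an object of numbers: "dx", "dy", "dz": the shift along the tool's x, y, z in mm; "rx", "ry", "rz": the turn, a rotation vector about the tool's x, y, z in rad; "gripper": the closure, from 0 (fully open) to 1 (shut). In form: [{"dx": .., "dy": .., "dz": .., "rx": .., "ry": .., "rz": .., "gripper": ..}, ...]. A call has exactly 8 rows; each row is the pose to reach, as a shift and turn from the pose commanded when the call began, along the tool's axes at that moment; what a row does not reach only later rows make up. A row lasts 1/12 s, in which the tool goes at most 41.7 mm and 7.16 degrees, less where a joint would pass 70% of its speed; a pose out of reach is approached as far as the arm can. A call with a gripper value outside its range is refused whole. The fingers move at their own pace and stop on an object; "force" is the grip in N (left out, the last holds). Time passes only in rows, so rows that repeat a pose let the fingers close, or fill a call up. It gives the time, the measured TCP pose, the force, the opening and the grip force at its end, in the units of the state.
- arm.get_state(): the state, without advancing time (a new reading comes with each control period).
- arm.grab_frame(name): name is "side" or "top" or "wrist"; returns a dict with "frame" (400x640x3 uint8, red, green, blue), "z_map" (400x640 float32, m along the optical axis (not along the pixel's ray), 0 where there is no reading), "fx", "fy", "cx", "cy" (pixels), "view" (4x4, takes a point from world to camera coordinates). Camera axes: x right, y down, z forward; pixel columns grow to the right and rows downward; lengths in m; the calibration is good to about 2 mm. A picture is of the moment at which its call begins.
- arm.job_done(): hands the job in; it is judged then, once.
The state is a dict: "t": time; "q": joint angles; "qd": joint speeds; "joint_efforts": joint torques, N m; "eef_pos": TCP position; "ee_rot": TCP orientation; "force": force on the tool from outside, world axes, zero at the start; "moment": the same for the moment, N m; "width": finger opening in m; "gripper_force": force on a finger pad.
Only numpy, scipy, OpenCV 4.12 (cv2) and the standard library are available. Lean on these libraries where they do the work, as an engineer would, in place of code of your own. Each camera call takes 0.05 s, during which the arm holds its last target. There are 200 camera calls.

## Working session

There is one attempt and no reset: what is moved stays moved. The work goes in short steps, Python scripts to look and compute and a tool call to move; the robot and the scene stay as the last step left them, time stands still between calls to the robot, and variables do not carry over. Pictures are saved under pics/ and viewed, at most 10 in all, crops included, and the job is handed in when it is done.

Besides the shell and the picture viewer there is one more tool, called after ">>>" as a command line: name --argument value ..., lists and objects as JSON in quotes. jog_arm: Moves the arm, as the interface text tells. Its arguments: {"type":"object","properties":{"targets":{"type":"array","items":{"type":"object","properties":{"dx":{"type":"number"},"dy":{"type":"number"},"dz":{"type":"number"},"rx":{"type":"number"},"ry":{"type":"number"},"rz":{"type":"number"},"gripper":{"type":"number"}}}},"force":{"type":"number"}},"required":["targets"]}

```bash
mkdir -p pics; ls
cat > h.py <<'E'
import numpy as np, cv2
from station import arm
def snap(n,f):
    d=arm.grab_frame(n); cv2.imwrite(f'pics/{f}.png',d['frame'][:,:,::-1]); np.savez(f'pics/{f}.npz',**d); return d
def pt(d,u,v,r=1,z=None):
    """world point at pixel from depth, or on plane z"""
    V=np.linalg.inv(d['view']); ray=np.array([(u-d['cx'])/d['fx'],(v-d['cy'])/d['fy'],1])
    if z is None:
        p=d['z_map'][v-r:v+r+1,u-r:u+r+1]; s=np.median(p[p>0]) if (p>0).any() else np.nan
    else: s=(z-V[2,3])/(V[2,:3]@ray)
    return (V@np.r_[ray*s,1])[:3]
def load(f): return dict(np.load(f'pics/{f}.npz'))
E
python3 - <<'E'
from h import *
for n in('top','side'): snap(n,n+'0')
print(arm.get_state())
E
```

```text
pics
{'t': 0.1, 'q': array([-8.76895281e-01,  3.59305361e-01,  1.11428757e-02, -3.05400074e-04,
       -1.22411009e+00, -2.88078612e-01]), 'qd': array([-7.86783855e-05, -1.34022444e-03,  2.72677822e-03,  3.39161022e-03,
        1.72462961e-04, -9.23237276e-05]), 'joint_efforts': array([-9.83222890e-04, -5.84162486e+01,  2.93753529e+01,  7.01564714e+00,
        1.02001344e-02, -6.47029242e-05]), 'eef_pos': array([ 0.2662708 , -0.61981212,  0.24772002]), 'ee_rot': array([ 3.14009566e+00, -1.44174887e-04, -2.73587409e+00]), 'force': array([ 0.56687988,  0.46663584, -0.61761648]), 'moment': array([-0.0283625 , -0.03929131, -0.01680078]), 'gripper_force': 0.0, 'width': 0.08745953894760385}
```

View pics/top0.png

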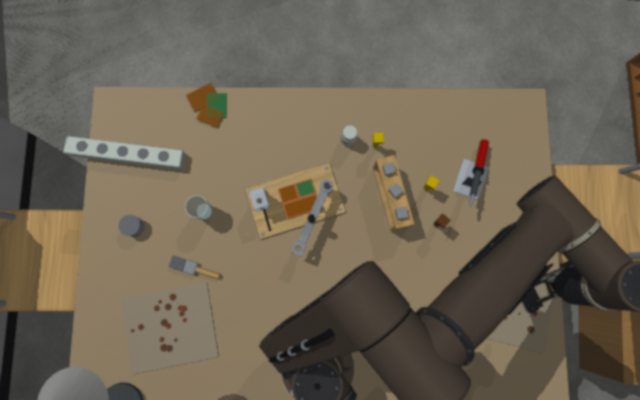

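View pics/side0.png

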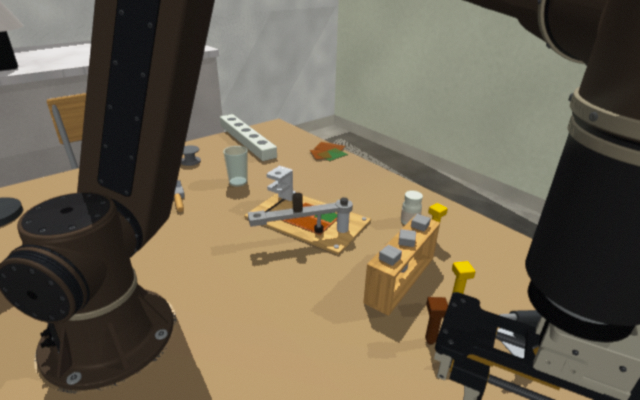

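The top view shows the fork near (260,200), pivot (326,186), knob (312,218) and eye (299,249). Rack heads are at (390,170), (397,190) and (402,213), the jar is at (349,133), the tumbler at (199,208) and the brush at (195,268). The yellow and brown pins stand on the bench and aren't the ones meant. Next I'll enlarge the rack and jig.

Run:
```python
from h import *
s=load('side0')['frame'][:,:,::-1]; t=load('top0')['frame'][:,:,::-1]
a=cv2.resize(s[200:320,355:455],(480,576),interpolation=cv2.INTER_CUBIC)
cv2.imwrite('pics/rack_s.png',a)
b=cv2.resize(t[120:270,235:425],(798,600*63//60),interpolation=cv2.INTER_CUBIC)[:600]
b=cv2.resize(t[125:265,235:420],(740,560),interpolation=cv2.INTER_CUBIC)
cv2.imwrite('pics/top_c.png',b)
```

```text
(no output)
```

View pics/rack_s.png

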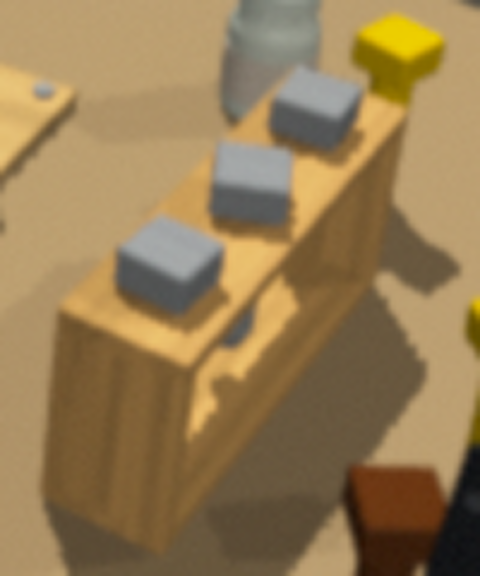

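View pics/top_c.png

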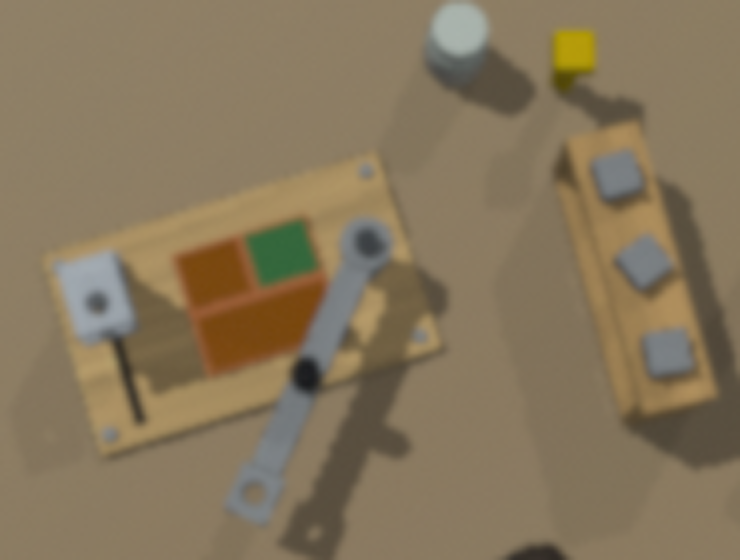

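Run:
```python
from h import *
d=load('top0'); s=load('side0')
P={}
for n,u,v,z in [('fork',97,302,.107),('knob',306,372,.133),('eye',254,492,.09),('p1',618,175,.125),('p2',645,262,.125),('p3',668,352,.125),
 ('c1',47,258,.01),('c2',375,152,.01),('c3',443,350,.01),('c4',105,457,.01),('fk1',58,265,.107),('fk2',118,252,.107),('fk3',135,330,.107),('fk4',78,342,.107)]:
    U,Vv=235+u/4,125+v/4
    P[n]=pt(d,U,Vv,z=z); print(n,P[n].round(4), pt(d,int(round(U)),int(round(Vv))).round(4))
c=(P['c1']+P['c2']+P['c3']+P['c4'])/4
# jig y: toward fork (c1->..), 
y=(P['c1']+P['c4']-P['c2']-P['c3'])[:2]; y/=np.linalg.norm(y); x=np.array([y[1],-y[0]])
print('c',c,'x',x,'y',y,'yaw',np.arctan2(x[1],x[0]))
for n in('fork','knob','eye','fk1','fk2','fk3','fk4'):
    e=P[n][:2]-c[:2]; print(n,(e@x).round(4),(e@y).round(4))
print('cams',np.linalg.inv(d['view'])[:3,3],np.linalg.inv(s['view'])[:3,3],d['fx'])
for n,u,v in[('jar',349,131),('tumb',199,208)]: print(n,pt(d,u,v))
w=arm.grab_frame('wrist'); V=np.linalg.inv(w['view']); print(V.round(4),w['fx'],w['cx'],w['cy'])
```

```text
fork [0.5238 0.1843 0.107 ] [0.5327 0.1905 0.0643]
knob [0.4655 0.018  0.133 ] [0.466  0.0165 0.1292]
eye [0.3757 0.0588 0.09  ] [0.3819 0.0641 0.0004]
p1 [ 0.625 -0.227  0.125] [ 0.6241 -0.2285  0.1254]
p2 [ 0.5551 -0.2469  0.125 ] [ 0.5566 -0.246   0.1256]
p3 [ 0.4839 -0.2632  0.125 ] [ 0.484  -0.2633  0.1244]
c1 [0.578  0.2399 0.01  ] [0.576  0.2388 0.011 ]
c2 [ 0.6719 -0.0378  0.01  ] [ 0.6739 -0.0388  0.0022]
c3 [ 0.5013 -0.0952  0.01  ] [ 0.5042 -0.0966  0.0014]
c4 [0.4095 0.1864 0.01  ] [0.4112 0.1884 0.0009]
fk1 [0.5534 0.216  0.107 ] [0.5546 0.2148 0.1049]
fk2 [0.5642 0.1686 0.107 ] [0.5831 0.1813 0.012 ]
fk3 [0.5016 0.1537 0.107 ] [0.515  0.163  0.0099]
fk4 [0.4917 0.1984 0.107 ] [0.5076 0.2131 0.012 ]
c [0.54015408 0.07333285 0.01      ] x [0.94908536 0.31501902] y [-0.31501902  0.94908536] yaw 0.32047669121451233
fork 0.0194 0.1104
knob -0.0883 -0.029
eye -0.1607 0.038
fk1 0.0575 0.1312
fk2 0.0529 0.0828
fk3 -0.0113 0.0884
fk4 -0.0066 0.134
cams [ 2.72432966e-01 -1.35136858e-03  1.57622257e+00] [-0.05253872 -0.67379582  0.63227306] 471.05422794693305
jar [ 0.76063462 -0.10227463  0.08743893]
tumb [0.51417212 0.39987249 0.0059463 ]
[[-0.3949  0.8802  0.2632  0.1937]
 [ 0.9187  0.378   0.1144 -0.6503]
 [ 0.0012  0.287  -0.9579  0.3847]
 [ 0.      0.      0.      1.    ]] 310.8444911685863 318.0744259880331 195.7879136705603
```

```bash
cat >> h.py <<'E'
from scipy.spatial.transform import Rotation as Ro
def look(h,th):
    """tool frame: z tilted th from down toward horizontal h, x away from h"""
    h=np.r_[np.array(h)/np.linalg.norm(h),0]; up=np.array([0,0,1.])
    z=h*np.sin(th)-up*np.cos(th); x=-h*np.cos(th)-up*np.sin(th)
    x=-h*np.cos(th)-up*np.sin(th); y=np.cross(z,x); return Ro.from_matrix(np.c_[x,y,z])
def jog(p,R=None):
    s=arm.get_state(); C=Ro.from_euler('xyz',s['ee_rot']); R=R or C
    print('d mm',(C.inv().apply(np.array(p)-s['eef_pos'])*1000).round(1),'rot',(C.inv()*R).as_rotvec().round(3))
def st():
    s=arm.get_state()
    for k in('t','eef_pos','ee_rot','force','width','gripper_force','q'): print(k,np.round(s[k],4))
E
python3 - <<'E'
from h import *
R=look([.3,.95],.9); print(R.as_matrix().round(2)); jog([.512,-.381,.175],R)
C=Ro.from_euler('xyz',arm.get_state()['ee_rot']).as_matrix();print(C.round(2))
E
```

```text
[[-0.19 -0.95  0.24]
 [-0.59  0.3   0.75]
 [-0.78 -0.   -0.62]]
d mm [-320.1  122.4   73. ] rot [-0.385 -0.842 -0.8  ]
[[-0.92 -0.39 -0.  ]
 [-0.39  0.92  0.  ]
 [ 0.    0.   -1.  ]]
```

>>> jog_arm --targets '[{"dx":-40,"dy":15,"dz":7,"rx":-0.05,"ry":-0.1,"rz":-0.1},{"dx":-80,"dy":30,"dz":15,"rx":-0.1,"ry":-0.2,"rz":-0.2},{"dx":-120,"dy":45,"dz":22,"rx":-0.14,"ry":-0.3,"rz":-0.3},{"dx":-160,"dy":61,"dz":30,"rx":-0.19,"ry":-0.42,"rz":-0.4},{"dx":-200,"dy":76,"dz":37,"rx":-0.24,"ry":-0.52,"rz":-0.5},{"dx":-240,"dy":91,"dz":44,"rx":-0.29,"ry":-0.63,"rz":-0.6},{"dx":-280,"dy":107,"dz":51,"rx":-0.34,"ry":-0.74,"rz":-0.7},{"dx":-320,"dy":122,"dz":58,"rx":-0.385,"ry":-0.842,"rz":-0.8}]'

```text
invalid input at $.targets[0]: expected keys dx, dy, dz, rx, ry, rz, gripper
```

Run:
```python
from h import *
st(); jog([.512,-.381,.19],look([.3,.95],.9)); snap('wrist','w1')
```

```text
t 0.15
eef_pos [ 0.2663 -0.6199  0.2478]
ee_rot [ 3.1403e+00 -1.0000e-04 -2.7359e+00]
force [-0.3145 -0.2421 -0.1305]
width 0.0876
gripper_force 0.0
q [-8.7690e-01  3.5920e-01  1.1200e-02 -2.0000e-04 -1.2241e+00 -2.8810e-01]
d mm [-320.1  122.4   58. ] rot [-0.385 -0.842 -0.8  ]
```

View pics/w1.png

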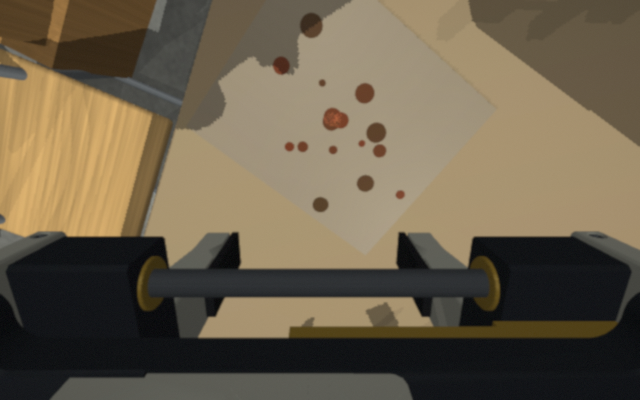

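The start view shows only a paper sheet and the gripper, because the move was refused: every row needs a gripper value. Repeating with it.

>>> jog_arm --targets '[{"dx":-40,"dy":15,"dz":7,"rx":-0.05,"ry":-0.1,"rz":-0.1,"gripper":0},{"dx":-80,"dy":30,"dz":15,"rx":-0.1,"ry":-0.2,"rz":-0.2,"gripper":0},{"dx":-120,"dy":45,"dz":22,"rx":-0.14,"ry":-0.3,"rz":-0.3,"gripper":0},{"dx":-160,"dy":61,"dz":30,"rx":-0.19,"ry":-0.42,"rz":-0.4,"gripper":0},{"dx":-200,"dy":76,"dz":37,"rx":-0.24,"ry":-0.52,"rz":-0.5,"gripper":0},{"dx":-240,"dy":91,"dz":44,"rx":-0.29,"ry":-0.63,"rz":-0.6,"gripper":0},{"dx":-280,"dy":107,"dz":51,"rx":-0.34,"ry":-0.74,"rz":-0.7,"gripper":0},{"dx":-320,"dy":122,"dz":58,"rx":-0.385,"ry":-0.842,"rz":-0.8,"gripper":0}]'

```text
t: 0.87
eef_pos: [0.5033, -0.3906, 0.1934]
ee_rot: [3.066, 0.743, -2.075]
force: [-0.3, -0.5, 0.6]
width: 0.0877
gripper_force: 0.0
```

Run:
```python
from h import *
st(); jog([.512,-.381,.19],look([.3,.95],.9))
```

```text
t 0.8667
eef_pos [ 0.5033 -0.3906  0.1934]
ee_rot [ 3.0658  0.7427 -2.075 ]
force [-0.2685 -0.5096  0.5814]
width 0.0877
gripper_force 0.0
q [-0.7776  0.5565  0.2505 -0.6803 -1.5927  0.4044]
d mm [-6.9 -3.8 10.8] rot [-0.07  -0.151 -0.141]
```

>>> jog_arm --targets '[{"dx":-7,"dy":-4,"dz":10,"rx":-0.07,"ry":-0.15,"rz":-0.14,"gripper":0},{"dx":-7,"dy":-4,"dz":10,"rx":-0.07,"ry":-0.15,"rz":-0.14,"gripper":0},{"dx":-7,"dy":-4,"dz":10,"rx":-0.07,"ry":-0.15,"rz":-0.14,"gripper":0},{"dx":-7,"dy":-4,"dz":10,"rx":-0.07,"ry":-0.15,"rz":-0.14,"gripper":0},{"dx":-7,"dy":-4,"dz":10,"rx":-0.07,"ry":-0.15,"rz":-0.14,"gripper":0},{"dx":-7,"dy":-4,"dz":10,"rx":-0.07,"ry":-0.15,"rz":-0.14,"gripper":0},{"dx":-7,"dy":-4,"dz":10,"rx":-0.07,"ry":-0.15,"rz":-0.14,"gripper":0},{"dx":-7,"dy":-4,"dz":10,"rx":-0.07,"ry":-0.15,"rz":-0.14,"gripper":0}]'

```text
t: 1.53
eef_pos: [0.511, -0.3823, 0.1913]
ee_rot: [3.137, 0.893, -1.884]
force: [0.0, 0.5, 0.7]
width: 0.0876
gripper_force: 0.0
```

Run:
```python
from h import *
st(); d=snap('wrist','w2'); cv2.imwrite('pics/w2r.png',cv2.rotate(d['frame'][:,:,::-1],cv2.ROTATE_180))
for p in([.625,-.227,.11],[.555,-.247,.11],[.484,-.263,.11]):
    for z in(.11,.06,.025):
        c=d['view']@np.r_[p[:2],z,1]; print((640-(d['fx']*c[0]/c[2]+d['cx'])).round(),(400-(d['fy']*c[1]/c[2]+d['cy'])).round())
```

```text
t 1.5333
eef_pos [ 0.511  -0.3823  0.1913]
ee_rot [ 3.1371  0.8933 -1.8839]
force [0.0429 0.5394 0.6665]
width 0.0876
gripper_force 0.0
q [-0.8079  0.6422  0.3374 -0.7663 -1.7402  0.5531]
377.0 179.0
375.0 219.0
373.0 245.0
324.0 192.0
324.0 235.0
324.0 263.0
255.0 206.0
260.0 253.0
262.0 283.0
```

View pics/w2r.png

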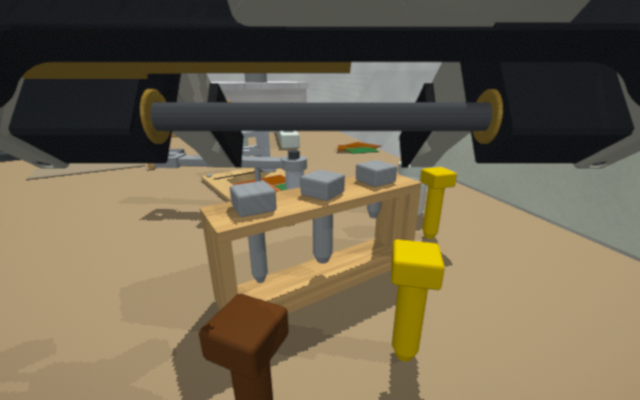

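There are three grey candidates, left (253,198), middle (322,185) and right (376,174). The left shank looks long and about 15 px wide, the middle long and about 20 px, and the right short. The left one fits pin_a, so I'll confirm it in a crop.

Run:
```python
from h import *
a=cv2.imread('pics/w2r.png')[160:300,190:430]
cv2.imwrite('pics/w2c.png',cv2.resize(a,(792,462),interpolation=cv2.INTER_CUBIC))
d=load('w2')
# head 3 top-face points via depth: head region at rot (253,190)
for u,v in((240,192),(253,190),(266,188),(240,207),(266,204)): print(pt(d,640-u,400-v).round(4))
```

```text
[ 0.4718 -0.2663  0.1255]
[ 0.4831 -0.2648  0.1256]
[ 0.4947 -0.2635  0.1258]
[ 0.4701 -0.2793  0.1168]
[ 0.4922 -0.2762  0.1155]
```

View pics/w2c.png

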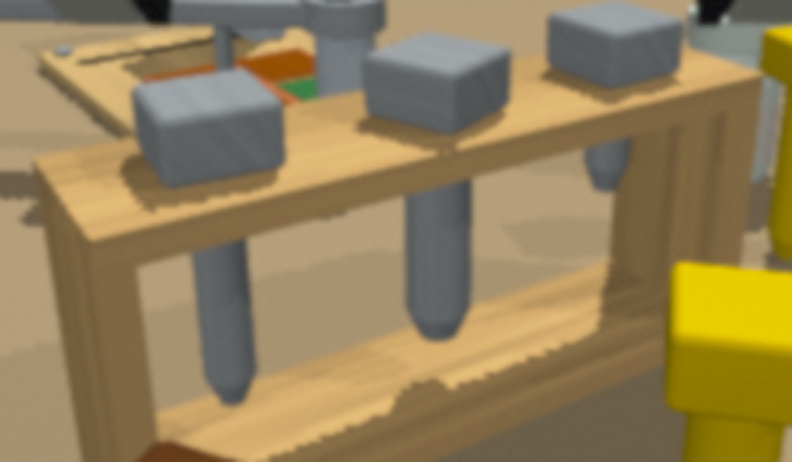

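The crop confirms it. The left pin at crop (230,330) has a thin, long shank and is pin_a, at about (0.483,-0.265). The middle one is thick (pin_b) and the right one short (pin_c). Now the bar.

Run:
```python
from h import *
d=load('top0')
for q in((327,185),(328,186),(326,184),(311,217),(312,218)): print(pt(d,*q,r=0).round(3))
jog([.5,-.3,.27]); jog([.4655,.018,.22],look([np.cos(-.88+np.pi),np.sin(-.88+np.pi)],0))
```

```text
[ 0.577 -0.03   0.099]
[ 0.574 -0.033  0.099]
[ 0.579 -0.027  0.103]
[0.469 0.02  0.133]
[0.466 0.016 0.132]
d mm [-108.4   35.8    9.1] rot [0. 0. 0.]
d mm [-252.3  165.4  268.6] rot [-0.443  0.817 -0.932]
```

>>> jog_arm --targets '[{"dx":-40,"dy":5,"dz":4,"rx":0,"ry":0,"rz":0,"gripper":0},{"dx":-80,"dy":15,"dz":8,"rx":0,"ry":0.05,"rz":0,"gripper":0},{"dx":-110,"dy":36,"dz":20,"rx":-0.05,"ry":0.12,"rz":-0.1,"gripper":0},{"dx":-135,"dy":50,"dz":45,"rx":-0.1,"ry":0.2,"rz":-0.2,"gripper":0},{"dx":-160,"dy":65,"dz":75,"rx":-0.15,"ry":0.3,"rz":-0.3,"gripper":0},{"dx":-180,"dy":80,"dz":105,"rx":-0.2,"ry":0.38,"rz":-0.4,"gripper":0},{"dx":-200,"dy":100,"dz":135,"rx":-0.25,"ry":0.46,"rz":-0.5,"gripper":0},{"dx":-220,"dy":115,"dz":165,"rx":-0.29,"ry":0.54,"rz":-0.6,"gripper":0}]'

```text
t: 2.25
eef_pos: [0.4825, -0.0923, 0.2599]
ee_rot: [-3.031, 0.35, -1.248]
force: [1.6, 1.5, -0.0]
width: 0.0875
gripper_force: 0.0
```

Run:
```python
from h import *
st();jog([.4655,.018,.2],look([np.cos(-.88+np.pi),np.sin(-.88+np.pi)],0))
```

```text
t 2.25
eef_pos [ 0.4825 -0.0923  0.2599]
ee_rot [-3.0314  0.35   -1.2482]
force [ 1.6374  1.5045 -0.046 ]
width 0.0875
gripper_force 0.0
q [-0.0841  0.1298 -0.167  -0.3761 -1.3276  0.4887]
d mm [-82.8  -8.4  95.5] rot [-0.172  0.326 -0.383]
```

>>> jog_arm --targets '[{"dx":-20,"dy":-2,"dz":25,"rx":-0.04,"ry":0.08,"rz":-0.09,"gripper":0},{"dx":-40,"dy":-4,"dz":50,"rx":-0.08,"ry":0.16,"rz":-0.18,"gripper":0},{"dx":-60,"dy":-6,"dz":72,"rx":-0.12,"ry":0.24,"rz":-0.28,"gripper":0},{"dx":-83,"dy":-8,"dz":95,"rx":-0.172,"ry":0.326,"rz":-0.383,"gripper":0},{"dx":-83,"dy":-8,"dz":95,"rx":-0.172,"ry":0.326,"rz":-0.383,"gripper":0},{"dx":-83,"dy":-8,"dz":95,"rx":-0.172,"ry":0.326,"rz":-0.383,"gripper":0},{"dx":-83,"dy":-8,"dz":95,"rx":-0.172,"ry":0.326,"rz":-0.383,"gripper":0},{"dx":-83,"dy":-8,"dz":95,"rx":-0.172,"ry":0.326,"rz":-0.383,"gripper":0}]'

```text
t: 2.92
eef_pos: [0.4658, 0.0165, 0.2006]
ee_rot: [-3.141, 0.006, -0.886]
force: [-0.4, 0.4, 0.2]
width: 0.0873
gripper_force: 0.0
```

Run:
```python
from h import *
st();jog([.4665,.018,.118],look([np.cos(-.88+np.pi),np.sin(-.88+np.pi)],0))
```

```text
t 2.9167
eef_pos [0.4658 0.0165 0.2006]
ee_rot [-3.1408  0.0059 -0.8863]
force [-0.3509  0.4116  0.1675]
width 0.0873
gripper_force 0.0
q [ 0.4544  0.0518 -0.4969 -0.007  -1.0226  0.2337]
d mm [-0.3 -1.4 82.6] rot [-0.001  0.006 -0.006]
```

>>> jog_arm --targets '[{"dx":0,"dy":-1,"dz":30,"rx":0,"ry":0,"rz":0,"gripper":0},{"dx":0,"dy":-1,"dz":60,"rx":0,"ry":0,"rz":0,"gripper":0},{"dx":0,"dy":-1,"dz":82,"rx":0,"ry":0,"rz":0,"gripper":0},{"dx":0,"dy":-1,"dz":82,"rx":0,"ry":0,"rz":0,"gripper":0},{"dx":0,"dy":-1,"dz":82,"rx":0,"ry":0,"rz":0,"gripper":1},{"dx":0,"dy":-1,"dz":82,"rx":0,"ry":0,"rz":0,"gripper":1},{"dx":0,"dy":-1,"dz":82,"rx":0,"ry":0,"rz":0,"gripper":1},{"dx":0,"dy":-1,"dz":82,"rx":0,"ry":0,"rz":0,"gripper":1}]' --force 20

```text
t: 3.58
eef_pos: [0.4671, 0.0176, 0.1195]
ee_rot: [-3.14, 0.005, -0.886]
force: [0.0, 0.3, -0.1]
width: 0.0669
gripper_force: 0.0
```

Run:
```python
from h import *
st(); s=arm.get_state(); 
c=np.array([.54015,.07333]); x=np.array([.94909,.31502]); y=np.array([-.31502,.94909])
pv=c-.11*y; k=s['eef_pos'][:2]; e=k-pv; print('pivot',pv,'r',np.linalg.norm(e),'ang',np.arctan2(-e@x,e@y))
C=Ro.from_euler('xyz',s['ee_rot'])
for a in np.r_[np.linspace(.827,-.085,9)[1:]]:
    t=pv+.12*(-np.sin(a)*x+np.cos(a)*y); print(a.round(3),t.round(4),(C.inv().apply(np.r_[t-k,0])*1000).round(1))
```

```text
t 3.5833
eef_pos [0.4671 0.0176 0.1195]
ee_rot [-3.1396  0.0048 -0.8858]
force [ 0.0185  0.2636 -0.06  ]
width 0.0669
gripper_force 0.0
q [ 0.4563  0.1495 -0.6041 -0.007  -0.8164  0.2334]
pivot [ 0.5748022 -0.0310699] r 0.1182144553611575 ang 0.825575582379332
0.713 [0.4717 0.0304] [ -6.9 -11.6   0.1]
0.599 [0.4794 0.0417] [-10.8 -24.7   0.1]
0.485 [0.4883 0.0521] [-13.3 -38.2   0.1]
0.371 [0.4983 0.0614] [-14.1 -51.8   0.2]
0.257 [0.5093 0.0695] [-13.4 -65.5   0.2]
0.143 [0.5212 0.0763] [-11.2 -79.    0.2]
0.029 [0.5337 0.0817] [ -7.4 -92.1   0.2]
-0.085 [0.5468 0.0856] [  -2.2 -104.7    0.2]
```

>>> jog_arm --targets '[{"dx":0,"dy":0,"dz":0,"rx":0,"ry":0,"rz":0,"gripper":1},{"dx":0,"dy":0,"dz":0,"rx":0,"ry":0,"rz":0,"gripper":1},{"dx":0,"dy":0,"dz":0,"rx":0,"ry":0,"rz":0,"gripper":1},{"dx":0,"dy":0,"dz":0,"rx":0,"ry":0,"rz":0,"gripper":1},{"dx":0,"dy":0,"dz":0,"rx":0,"ry":0,"rz":0,"gripper":1},{"dx":0,"dy":0,"dz":0,"rx":0,"ry":0,"rz":0,"gripper":1},{"dx":0,"dy":0,"dz":0,"rx":0,"ry":0,"rz":0,"gripper":1},{"dx":0,"dy":0,"dz":0,"rx":0,"ry":0,"rz":0,"gripper":1}]' --force 20

```text
t: 4.25
eef_pos: [0.467, 0.0181, 0.1182]
ee_rot: [-3.141, 0.005, -0.885]
force: [4.0, 0.8, -2.0]
width: 0.0245
gripper_force: 20.0
```

Gripped. Now I'll swing it along the arc, stopping just short at about 0.03 so I can look.

>>> jog_arm --targets '[{"dx":-6,"dy":-12,"dz":0,"rx":0,"ry":0,"rz":0,"gripper":1},{"dx":-11,"dy":-25,"dz":0,"rx":0,"ry":0,"rz":0,"gripper":1},{"dx":-13,"dy":-38,"dz":0,"rx":0,"ry":0,"rz":0,"gripper":1},{"dx":-14,"dy":-52,"dz":0,"rx":0,"ry":0,"rz":0,"gripper":1},{"dx":-13,"dy":-65,"dz":0,"rx":0,"ry":0,"rz":0,"gripper":1},{"dx":-11,"dy":-79,"dz":0,"rx":0,"ry":0,"rz":0,"gripper":1},{"dx":-7,"dy":-92,"dz":0,"rx":0,"ry":0,"rz":0,"gripper":1},{"dx":-7,"dy":-92,"dz":0,"rx":0,"ry":0,"rz":0,"gripper":1}]'

```text
t: 4.92
eef_pos: [0.5329, 0.0824, 0.117]
ee_rot: [3.139, 0.007, -0.885]
force: [-0.6, 5.0, -2.1]
width: 0.0244
gripper_force: 20.0
```

Run:
```python
from h import *
st(); d=snap('wrist','w3'); t=snap('top','top1')
f=t['frame'][:,:,::-1]
cv2.imwrite('pics/two.png',np.vstack([cv2.resize(d['frame'][:,:,::-1],(480,300)),cv2.resize(f[150:250,230:390],(480,300),interpolation=cv2.INTER_CUBIC)]))
```

```text
t 4.9167
eef_pos [0.5329 0.0824 0.117 ]
ee_rot [ 3.1387  0.0071 -0.8853]
force [-0.6047  5.0252 -2.1141]
width 0.0244
gripper_force 19.9954
q [ 0.5126  0.266  -0.4519 -0.0086 -0.857   0.1786]
```

View pics/two.png

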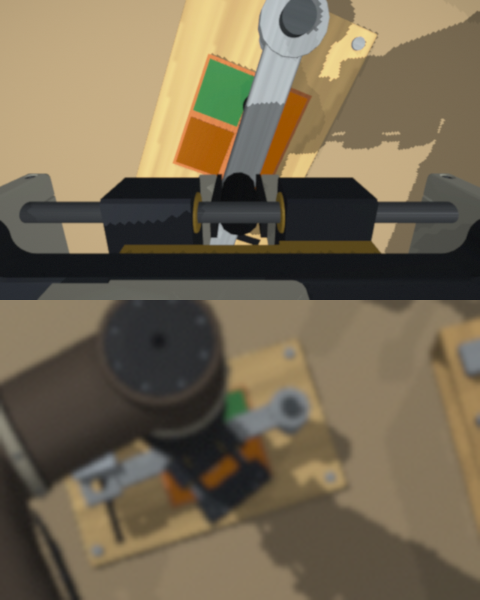

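The wrist half shows the post at about (295,17) and the knob gripped at (240,190). In the top half the eye is entering the fork at (95,480). I'll finish the swing, release and lift to look straight down at the fork.

>>> jog_arm --targets '[{"dx":2,"dy":-6,"dz":0,"rx":0,"ry":0,"rz":0,"gripper":1},{"dx":4,"dy":-12,"dz":0,"rx":0,"ry":0,"rz":0,"gripper":1},{"dx":4,"dy":-12,"dz":0,"rx":0,"ry":0,"rz":0,"gripper":1},{"dx":4,"dy":-12,"dz":0,"rx":0,"ry":0,"rz":0,"gripper":0.5},{"dx":4,"dy":-12,"dz":0,"rx":0,"ry":0,"rz":0,"gripper":0.4},{"dx":4,"dy":-12,"dz":0,"rx":0,"ry":0,"rz":0,"gripper":0.4},{"dx":4,"dy":-12,"dz":-30,"rx":0,"ry":0,"rz":0,"gripper":0.4},{"dx":4,"dy":-12,"dz":-70,"rx":0,"ry":0,"rz":0,"gripper":0.4}]'

```text
t: 5.68
eef_pos: [0.5427, 0.0846, 0.1856]
ee_rot: [3.134, 0.007, -0.885]
force: [1.4, 0.8, -0.2]
width: 0.0506
gripper_force: 0.0
```

Run:
```python
from h import *
st()
# want camera nearly over fork hole, ~0.2 above: fork at (.5238,.1843). 
s=arm.get_state(); d=arm.grab_frame('wrist'); C=Ro.from_euler('xyz',s['ee_rot'])
V=np.linalg.inv(d['view']); print('cam in tool',C.inv().apply(V[:3,3]-s['eef_pos']).round(4),'axis',C.inv().apply(V[:3,2]).round(3))
```

```text
t 5.6833
eef_pos [0.5427 0.0846 0.1856]
ee_rot [ 3.1337  0.0074 -0.8854]
force [ 1.4485  0.8195 -0.2226]
width 0.0506
gripper_force 0.0
q [ 0.5072  0.2102 -0.3452 -0.0069 -1.0245  0.1818]
cam in tool [ 0.0763  0.001  -0.1369] axis [-0.286 -0.001  0.958]
```

Run:
```python
from h import *
jog([.476,.243,.225])
```

```text
d mm [-167.1  -44.4  -28.3] rot [0. 0. 0.]
```

>>> jog_arm --targets '[{"dx":-20,"dy":-6,"dz":-20,"rx":0,"ry":0,"rz":0,"gripper":0},{"dx":-55,"dy":-15,"dz":-28,"rx":0,"ry":0,"rz":0,"gripper":0},{"dx":-90,"dy":-25,"dz":-28,"rx":0,"ry":0,"rz":0,"gripper":0},{"dx":-130,"dy":-35,"dz":-28,"rx":0,"ry":0,"rz":0,"gripper":0},{"dx":-167,"dy":-44,"dz":-28,"rx":0,"ry":0,"rz":0,"gripper":0},{"dx":-167,"dy":-44,"dz":-28,"rx":0,"ry":0,"rz":0,"gripper":0},{"dx":-167,"dy":-44,"dz":-28,"rx":0,"ry":0,"rz":0,"gripper":0},{"dx":-167,"dy":-44,"dz":-28,"rx":0,"ry":0,"rz":0,"gripper":0}]'

```text
t: 6.4
eef_pos: [0.4732, 0.2427, 0.217]
ee_rot: [3.141, 0.005, -0.884]
force: [0.6, 0.1, 1.3]
width: 0.087
gripper_force: 0.0
```

Run:
```python
from h import *
st(); d=snap('wrist','w4')
c=d['view']@np.r_[.5238,.1843,.107,1]; u,v=d['fx']*c[0]/c[2]+d['cx'],d['fy']*c[1]/c[2]+d['cy']; print(u,v)
V=np.linalg.inv(d['view']); uu,vv=np.meshgrid(np.arange(640),np.arange(400)); z=d['z_map']
W=np.einsum('ij,jhw->ihw',V[:3,:3],np.stack([(uu-d['cx'])/d['fx']*z,(vv-d['cy'])/d['fy']*z,z]))+V[:3,3,None,None]
x=np.array([.94909,.31502]); y=np.array([-.31502,.94909]); c0=np.array([.54015,.07333])
jx=(W[0]-c0[0])*x[0]+(W[1]-c0[1])*x[1]; jy=(W[0]-c0[0])*y[0]+(W[1]-c0[1])*y[1]
m=(W[2]>.101)&(W[2]<.113)&(np.hypot(W[0]-.5238,W[1]-.1843)<.06)
print('plate z',np.median(W[2][m]),'jx',np.percentile(jx[m],[0.5,1,50,99,99.5]).round(4),'jy',np.percentile(jy[m],[0.5,1,50,99,99.5]).round(4))
rect=cv2.minAreaRect(np.c_[W[0][m],W[1][m]].astype(np.float32)*1000); print(rect)
U,Vv=int(u),int(v); print((W[2][Vv-20:Vv+21:2,U-24:U+25:2]*1000).round().astype(int))
a=d['frame'][Vv-60:Vv+60,U-80:U+80,::-1]; cv2.imwrite('pics/w4c.png',cv2.resize(a,(800,600),interpolation=cv2.INTER_CUBIC)); print(U,Vv)
```

```text
t 6.4
eef_pos [0.4732 0.2427 0.217 ]
ee_rot [ 3.1412  0.0054 -0.8838]
force [0.6068 0.1356 1.2879]
width 0.087
gripper_force 0.0
q [ 0.839   0.1485 -0.3454 -0.0061 -1.0765 -0.149 ]
314.2809144109208 101.07989923814485
plate z 0.10773549919951617 jx [-0.0033 -0.003   0.0294  0.0558  0.056 ] jy [0.091  0.0912 0.1127 0.1364 0.1366]
((529.3031616210938, 189.67355346679688), (60.1215934753418, 46.02891540527344), 17.922157287597656)
[[108 108 106 108 107 107 107 108 109 108 107 108 108 107 108 107 107 107
  107 109 107 108 108 107  88]
 [108 353 108 109 107 107 108 108 107 108 107 108 108 108 108 108 107 108
  108 108 108 107 108 107 108]
 [108 108 107 108 108 108 108 108 108 109 108 107 109 107 109 108 106 107
  109 107 108 108 108 108 108]
 [109 109 107 109 107 108 109 106 109 109 108 109 107 108 107 109 107 107
  108 107 107 109 108 108 107]
 [107 108 108 107 108 108 107 107 107 108 108 108 108 107 107 106 108 109
  108 107 108 107 108 108 108]
 [108 107 107 108 108 108 108 107 106 107 107 107 109 107 107 108 108 108
  108 106 109 108 108 108 108]
 [107 107 107 107 108 109 109 108 107 
[... 845 characters left out ...]
90  90  90  91   9  11  11  66
  106 108 107 108 108 107 108]
 [107 108 108 109 108 108 106 104  93  90  90  90  91  88  11  10  12  98
  107 107 108 108 108 108 108]
 [107 107 107 107 107 107 108 107  92  91  91  91  90  90  10  11  67 107
  107 108 107 108 108 108 108]
 [109 108 108 108 108 107 107 108 106  91  92  91  91  91  68  67 107 107
  108 109 108 108 108 108 108]
 [108 107 107 107 108 109 108 107 107 106 107 100  89  95 105 108 107 107
  108 108 106 107 106 107 108]
 [108 108 108 108 108 109 108 106 109 107 106 107 107 109 107 107 108 108
  107 108 107 109 108 108 107]
 [108 108 108 108 108 109 108 108 107 107 108 107 107 108 109 108 108 107
  108 108 108 108 107 107 107]]
314 101
```

View pics/w4c.png

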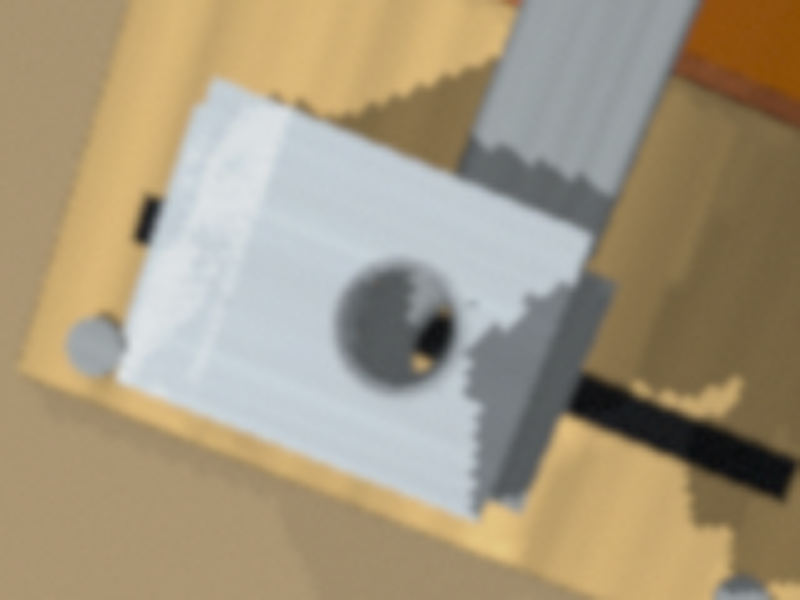

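The crop shows the fork hole at (398,326). The dark eye opening shows only at its right edge (435,335), so the eye is about 11 mm short. I'll measure the bar angle and hole.

```bash
cat > m.py <<'E'
from h import *
def cloud(d):
    V=np.linalg.inv(d['view']); uu,vv=np.meshgrid(np.arange(640),np.arange(400)); z=d['z_map']
    W=np.einsum('ij,jhw->ihw',V[:3,:3],np.stack([(uu-d['cx'])/d['fx']*z,(vv-d['cy'])/d['fy']*z,z]))+V[:3,3,None,None]
    return W.reshape(3,-1)[:,z.ravel()>0]
def measure(d):
    W=cloud(d); g=lambda lo,hi,c,r:W[:2,(W[2]>lo)&(W[2]<hi)&(np.hypot(W[0]-c[0],W[1]-c[1])<r)]
    P=g(.101,.113,(.5238,.1843),.06)
    (cx,cy),(w,h),a=cv2.minAreaRect(P.T.astype(np.float32)*1000)
    a=np.deg2rad(a if w>h else a-90); x=np.array([np.cos(a),np.sin(a)]); y=np.array([-x[1],x[0]])
    hole=np.array([cx,cy])/1000-.008*x
    print('hole',hole.round(4),'size',w,h,'yaw',a)
    B=W[:, (W[2]>.082)&(W[2]<.094)]; e=B[:2]-hole[:,None]; jx=x@e; jy=y@e
    ey=[]
    m=(jx<-.0225)&(abs(jy)<.012)&(jx>-.06); 
    if m.any(): print('lug edge jx',np.percentile(jx[m],[0,2,5]).round(4))
    # bar centreline by bins along jy
    for lo in(-.08,-.07,-.06,-.05,-.04):
        q=jx[(jy>lo)&(jy<lo+.01)&(abs(jx)<.05)]
        if len(q)>20: print('bar at jy',lo+.005,'edges',np.percentile(q,[1,99]).round(4),'mid',np.percentile(q,[1,99]).mean().round(4))
    return hole,x,y
E
python3 - <<'E'
from m import *
d=load('w4'); h,x,y=measure(d); print(pt(d,313.6,106.2,z=.107))
e=np.array([.5748,-.0311])-h; print('pivot rel hole',x@e,y@e)
t=load('w3'); print('pivot w3', pt(t,393,23,r=3), pt(t,393,23,z=.103))
E
```

```text
hole [0.5217 0.1872] size 60.1215934753418 46.02891540527344 yaw 0.3128006537288754
lug edge jx [-0.0299 -0.0298 -0.0295]
bar at jy -0.075 edges [-0.0255 -0.0002] mid -0.0128
bar at jy -0.065 edges [-0.0255  0.    ] mid -0.0127
bar at jy -0.055 edges [-0.0253  0.0001] mid -0.0126
bar at jy -0.045000000000000005 edges [-0.0251  0.0002] mid -0.0125
bar at jy -0.035 edges [-0.025   0.0004] mid -0.0123
[0.52184346 0.1875221  0.107     ]
pivot rel hole -0.016648326120944565 -0.22406111718071142
pivot w3 [ 0.5763165  -0.02343236  0.10275758] [ 0.57632445 -0.02335885  0.103     ]
```

Run:
```python
from h import *
jog([.540,.088,.2],look([np.cos(-1.258+np.pi),np.sin(-1.258+np.pi)],0))
```

```text
d mm [161.5  46.1  16. ] rot [0.002 0.005 0.373]
```

>>> jog_arm --targets '[{"dx":30,"dy":9,"dz":0,"rx":0,"ry":0,"rz":0.08,"gripper":0.3},{"dx":65,"dy":18,"dz":0,"rx":0,"ry":0,"rz":0.16,"gripper":0.3},{"dx":100,"dy":28,"dz":0,"rx":0,"ry":0,"rz":0.25,"gripper":0.3},{"dx":135,"dy":38,"dz":0,"rx":0,"ry":0,"rz":0.33,"gripper":0.3},{"dx":161,"dy":46,"dz":5,"rx":0.002,"ry":0.005,"rz":0.373,"gripper":0.3},{"dx":161,"dy":46,"dz":16,"rx":0.002,"ry":0.005,"rz":0.373,"gripper":0.3},{"dx":161,"dy":46,"dz":16,"rx":0.002,"ry":0.005,"rz":0.373,"gripper":0.3},{"dx":161,"dy":46,"dz":16,"rx":0.002,"ry":0.005,"rz":0.373,"gripper":0.3}]'

```text
t: 7.12
eef_pos: [0.5393, 0.0876, 0.1994]
ee_rot: [3.14, 0.0, -1.26]
force: [-0.8, 0.4, 0.8]
width: 0.0613
gripper_force: 0.0
```

Run:
```python
from h import *
st();jog([.540,.088,.118],look([np.cos(-1.258+np.pi),np.sin(-1.258+np.pi)],0))
```

```text
t 7.1167
eef_pos [0.5393 0.0876 0.1994]
ee_rot [ 3.1402e+00  1.0000e-04 -1.2597e+00]
force [-0.8158  0.4191  0.7774]
width 0.0613
gripper_force 0.0
q [ 5.1950e-01  1.8760e-01 -3.4230e-01 -4.0000e-04 -1.0422e+00 -2.0810e-01]
d mm [-0.1 -0.9 81.4] rot [ 0.001  0.    -0.002]
```

>>> jog_arm --targets '[{"dx":0,"dy":-1,"dz":35,"rx":0,"ry":0,"rz":0,"gripper":0.3},{"dx":0,"dy":-1,"dz":70,"rx":0,"ry":0,"rz":0,"gripper":0.3},{"dx":0,"dy":-1,"dz":81,"rx":0,"ry":0,"rz":0,"gripper":0.5},{"dx":0,"dy":-1,"dz":81,"rx":0,"ry":0,"rz":0,"gripper":1},{"dx":0,"dy":-1,"dz":81,"rx":0,"ry":0,"rz":0,"gripper":1},{"dx":0,"dy":-1,"dz":81,"rx":0,"ry":0,"rz":0,"gripper":1},{"dx":0,"dy":-1,"dz":81,"rx":0,"ry":0,"rz":0,"gripper":1},{"dx":0,"dy":-1,"dz":81,"rx":0,"ry":0,"rz":0,"gripper":1}]' --force 20

```text
t: 7.78
eef_pos: [0.5414, 0.0899, 0.1204]
ee_rot: [-3.139, 0.001, -1.257]
force: [-0.1, -0.2, -0.7]
width: 0.0268
gripper_force: 0.0
```

>>> jog_arm --targets '[{"dx":0,"dy":0,"dz":0,"rx":0,"ry":0,"rz":0,"gripper":1},{"dx":0,"dy":0,"dz":0,"rx":0,"ry":0,"rz":0,"gripper":1},{"dx":0,"dy":0,"dz":0,"rx":0,"ry":0,"rz":0,"gripper":1},{"dx":0,"dy":0,"dz":0,"rx":0,"ry":0,"rz":0,"gripper":1},{"dx":0,"dy":0,"dz":0,"rx":0,"ry":0,"rz":0,"gripper":1},{"dx":0,"dy":0,"dz":0,"rx":0,"ry":0,"rz":0,"gripper":1},{"dx":0,"dy":0,"dz":0,"rx":0,"ry":0,"rz":0,"gripper":1},{"dx":0,"dy":0,"dz":0,"rx":0,"ry":0,"rz":0,"gripper":1}]'

```text
t: 8.45
eef_pos: [0.5411, 0.0897, 0.1203]
ee_rot: [-3.139, 0.001, -1.258]
force: [-2.3, 1.4, 6.0]
width: 0.0244
gripper_force: 20.0
```

>>> jog_arm --targets '[{"dx":0,"dy":-3,"dz":0,"rx":0,"ry":0,"rz":0,"gripper":1},{"dx":0,"dy":-5.8,"dz":0,"rx":0,"ry":0,"rz":0,"gripper":1},{"dx":0,"dy":-5.8,"dz":0,"rx":0,"ry":0,"rz":0,"gripper":1},{"dx":0,"dy":-5.8,"dz":0,"rx":0,"ry":0,"rz":0,"gripper":1},{"dx":0,"dy":-5.8,"dz":0,"rx":0,"ry":0,"rz":0,"gripper":1},{"dx":0,"dy":-5.8,"dz":0,"rx":0,"ry":0,"rz":0,"gripper":1},{"dx":0,"dy":-5.8,"dz":0,"rx":0,"ry":0,"rz":0,"gripper":1},{"dx":0,"dy":-5.8,"dz":0,"rx":0,"ry":0,"rz":0,"gripper":1}]'

```text
t: 9.12
eef_pos: [0.5462, 0.0912, 0.1202]
ee_rot: [-3.14, 0.001, -1.258]
force: [-4.3, 2.2, 7.4]
width: 0.0245
gripper_force: 20.0
```

>>> jog_arm --targets '[{"dx":0,"dy":0,"dz":0,"rx":0,"ry":0,"rz":0,"gripper":0.4},{"dx":0,"dy":0,"dz":0,"rx":0,"ry":0,"rz":0,"gripper":0.3},{"dx":0,"dy":0,"dz":0,"rx":0,"ry":0,"rz":0,"gripper":0.3},{"dx":0,"dy":0,"dz":-35,"rx":0,"ry":0,"rz":0,"gripper":0.3},{"dx":0,"dy":0,"dz":-70,"rx":0,"ry":0,"rz":0,"gripper":0.3},{"dx":-35,"dy":-5,"dz":-90,"rx":0,"ry":0,"rz":0,"gripper":0.1},{"dx":-70,"dy":-10,"dz":-98,"rx":0,"ry":0,"rz":0,"gripper":0},{"dx":-105,"dy":-10,"dz":-98,"rx":0,"ry":0,"rz":0,"gripper":0}]'

```text
t: 9.78
eef_pos: [0.5248, 0.1956, 0.22]
ee_rot: [-3.136, 0.002, -1.259]
force: [0.9, 0.8, 0.9]
width: 0.0723
gripper_force: 0.0
```

Run:
```python
from h import *
# camera over hole with yaw -1.258: TCP=hole-.0763*toolx
yw=-1.258; h=np.array([.5217,.1872]); p=h-.0763*np.array([np.cos(yw),np.sin(yw)]); print(p)
st(); jog([*p,.217])
```

```text
[0.49822093 0.25979768]
t 9.7833
eef_pos [0.5248 0.1956 0.22  ]
ee_rot [-3.1362e+00  1.6000e-03 -1.2593e+00]
force [0.8899 0.8493 0.9365]
width 0.0723
gripper_force 0.0
q [ 7.0680e-01  1.8850e-01 -2.9090e-01  7.0000e-04 -1.0859e+00 -3.9560e-01]
d mm [-69.2   5.6   3.1] rot [0. 0. 0.]
```

>>> jog_arm --targets '[{"dx":-33,"dy":3,"dz":0,"rx":0,"ry":0,"rz":0,"gripper":0},{"dx":-66,"dy":5,"dz":0,"rx":0,"ry":0,"rz":0,"gripper":0},{"dx":-66,"dy":5,"dz":0,"rx":0,"ry":0,"rz":0,"gripper":0},{"dx":-66,"dy":5,"dz":0,"rx":0,"ry":0,"rz":0,"gripper":0},{"dx":-66,"dy":5,"dz":0,"rx":0,"ry":0,"rz":0,"gripper":0},{"dx":-66,"dy":5,"dz":0,"rx":0,"ry":0,"rz":0,"gripper":0},{"dx":-66,"dy":5,"dz":0,"rx":0,"ry":0,"rz":0,"gripper":0},{"dx":-66,"dy":5,"dz":0,"rx":0,"ry":0,"rz":0,"gripper":0}]'

```text
t: 10.45
eef_pos: [0.4986, 0.2544, 0.217]
ee_rot: [-3.141, 0.0, -1.259]
force: [-0.3, 0.4, -0.1]
width: 0.0876
gripper_force: 0.0
```

Run:
```python
from m import *
d=snap('wrist','w5'); h,x,y=measure(d)
W=cloud(d); e=W[:2]-h[:,None]
q=(abs(x@e)<.012)&(abs(y@e)<.012)
for n,lo,hi in(('board',-.01,.03),('eyetop',.084,.096)):
    m=q&(W[2]>lo)&(W[2]<hi); print(n,m.sum(),(x@e)[m].mean() if m.any() else '',(y@e)[m].mean() if m.any() else '')
st(); s=arm.get_state();
```

```text
hole [0.5217 0.1873] size 60.278663635253906 45.96435546875 yaw 0.3120318989907104
bar at jy -0.075 edges [-0.019   0.0067] mid -0.0062
bar at jy -0.065 edges [-0.0184  0.0076] mid -0.0054
bar at jy -0.055 edges [-0.0178  0.0077] mid -0.0051
bar at jy -0.045000000000000005 edges [-0.0169  0.0086] mid -0.0041
bar at jy -0.035 edges [-0.0163  0.0087] mid -0.0038
board 265 -0.0005241452354238856 0.0009018973449399162
eyetop 46 0.0061257083902533215 -0.00018772357709886172
t 10.5
eef_pos [0.4986 0.2545 0.217 ]
ee_rot [-3.1414e+00  3.0000e-04 -1.2592e+00]
force [ 1.0436 -0.2376  0.3957]
width 0.0876
gripper_force 0.0
q [ 8.2150e-01  1.9340e-01 -2.9140e-01 -2.0000e-04 -1.0856e+00 -5.0990e-01]
```

The eye is now within about 2 mm of the hole, which the pin's taper can take up. Going to pin_a.

Run:
```python
from h import *
jog([.407,-.272,.217],look([-np.cos(.14),-np.sin(.14)],0))
```

```text
d mm [ 4.730e+02  2.486e+02 -1.000e-01] rot [-0.     0.    -1.399]
```

>>> jog_arm --targets '[{"dx":32,"dy":17,"dz":-5,"rx":0,"ry":0,"rz":-0.1,"gripper":0},{"dx":65,"dy":34,"dz":-10,"rx":0,"ry":0,"rz":-0.2,"gripper":0},{"dx":98,"dy":52,"dz":-10,"rx":0,"ry":0,"rz":-0.3,"gripper":0},{"dx":132,"dy":69,"dz":-10,"rx":0,"ry":0,"rz":-0.4,"gripper":0},{"dx":165,"dy":87,"dz":-10,"rx":0,"ry":0,"rz":-0.5,"gripper":0},{"dx":198,"dy":104,"dz":-10,"rx":0,"ry":0,"rz":-0.6,"gripper":0},{"dx":231,"dy":122,"dz":-10,"rx":0,"ry":0,"rz":-0.7,"gripper":0},{"dx":264,"dy":139,"dz":-10,"rx":0,"ry":0,"rz":-0.8,"gripper":0}]'

```text
t: 11.17
eef_pos: [0.4464, -0.0407, 0.2273]
ee_rot: [-3.141, -0.001, -0.453]
force: [0.9, -0.5, 0.6]
width: 0.0876
gripper_force: 0.0
```

Run:
```python
from h import *
st();jog([.407,-.272,.217],look([-np.cos(.14),-np.sin(.14)],0))
```

```text
t 11.1667
eef_pos [ 0.4464 -0.0407  0.2273]
ee_rot [-3.1405e+00 -6.0000e-04 -4.5330e-01]
force [ 0.9099 -0.4852  0.6271]
width 0.0876
gripper_force 0.0
q [ 3.5090e-01 -8.0000e-03 -4.9520e-01 -3.0000e-04 -1.0825e+00  7.6680e-01]
d mm [ 65.8 225.2  10.1] rot [-0.001 -0.001 -0.593]
```

>>> jog_arm --targets '[{"dx":11,"dy":37,"dz":2,"rx":0,"ry":0,"rz":-0.1,"gripper":0},{"dx":22,"dy":75,"dz":4,"rx":0,"ry":0,"rz":-0.2,"gripper":0},{"dx":32,"dy":112,"dz":6,"rx":0,"ry":0,"rz":-0.3,"gripper":0},{"dx":43,"dy":150,"dz":8,"rx":0,"ry":0,"rz":-0.4,"gripper":0},{"dx":54,"dy":187,"dz":9,"rx":0,"ry":0,"rz":-0.5,"gripper":0},{"dx":65,"dy":222,"dz":10,"rx":0,"ry":0,"rz":-0.57,"gripper":0},{"dx":65,"dy":222,"dz":10,"rx":0,"ry":0,"rz":-0.57,"gripper":0},{"dx":65,"dy":222,"dz":10,"rx":0,"ry":0,"rz":-0.57,"gripper":0}]'

```text
t: 11.83
eef_pos: [0.4062, -0.269, 0.2164]
ee_rot: [-3.141, 0.001, 0.107]
force: [-0.1, 0.0, 0.0]
width: 0.0876
gripper_force: 0.0
```

Run:
```python
from m import *
d=snap('wrist','w6'); st(); W=cloud(d)
m=(W[2]>.119)&(W[2]<.131)&(np.hypot(W[0]-.483,W[1]+.265)<.035)
(cx,cy),(w,h),a=cv2.minAreaRect(W[:2,m].T.astype(np.float32)*1000); print(m.sum(),cx,cy,w,h,a,np.median(W[2,m]))
yw=np.deg2rad(a); yw=(yw+np.pi/4)%(np.pi/2)-np.pi/4; print('yaw',yw)
jog([cx/1000,cy/1000,.17],look([-np.cos(yw),-np.sin(yw)],0)); jog([cx/1000,cy/1000,.13],look([-np.cos(yw),-np.sin(yw)],0))
```

```text
t 11.8833
eef_pos [ 0.4066 -0.2677  0.2165]
ee_rot [-3.1409e+00  4.0000e-04  1.0740e-01]
force [ 0.8386  0.3047 -0.3958]
width 0.0874
gripper_force 0.0
q [-1.7780e-01  7.1700e-02 -4.3790e-01 -6.0000e-04 -1.0617e+00  1.8563e+00]
2392 483.6794128417969 -260.879150390625 34.01767349243164 34.01510238647461 9.581787109375 0.1256169637569402
yaw 0.1672337332837438
d mm [77.4  1.5 46.5] rot [-0.001  0.    -0.06 ]
d mm [77.4  1.5 86.5] rot [-0.001  0.    -0.06 ]
```

>>> jog_arm --targets '[{"dx":26,"dy":1,"dz":0,"rx":0,"ry":0,"rz":-0.03,"gripper":0},{"dx":52,"dy":1.5,"dz":10,"rx":0,"ry":0,"rz":-0.06,"gripper":0},{"dx":77.4,"dy":1.5,"dz":25,"rx":0,"ry":0,"rz":-0.06,"gripper":0},{"dx":77.4,"dy":1.5,"dz":40,"rx":0,"ry":0,"rz":-0.06,"gripper":0},{"dx":77.4,"dy":1.5,"dz":60,"rx":0,"ry":0,"rz":-0.06,"gripper":0},{"dx":77.4,"dy":1.5,"dz":78,"rx":0,"ry":0,"rz":-0.06,"gripper":0},{"dx":77.4,"dy":1.5,"dz":86.5,"rx":0,"ry":0,"rz":-0.06,"gripper":0.3},{"dx":77.4,"dy":1.5,"dz":86.5,"rx":0,"ry":0,"rz":-0.06,"gripper":0.3}]'

```text
t: 12.55
eef_pos: [0.4837, -0.2579, 0.1286]
ee_rot: [-3.14, 0.003, 0.173]
force: [-0.2, 0.2, 0.4]
width: 0.0793
gripper_force: 0.0
```

Run:
```python
from h import *
st();jog([.4837,-.2609,.13])
```

```text
t 12.55
eef_pos [ 0.4837 -0.2579  0.1286]
ee_rot [-3.1399e+00  3.0000e-03  1.7280e-01]
force [-0.1663  0.2095  0.4243]
width 0.0793
gripper_force 0.0
q [-1.3300e-01  2.6410e-01 -4.2480e-01 -1.0000e-03 -8.8520e-01  1.8772e+00]
d mm [-0.5  2.9 -1.4] rot [0. 0. 0.]
```

>>> jog_arm --targets '[{"dx":-0.5,"dy":2.5,"dz":-1,"rx":0,"ry":0,"rz":0,"gripper":0.3},{"dx":-0.5,"dy":2.5,"dz":-1,"rx":0,"ry":0,"rz":0,"gripper":0.3},{"dx":-0.5,"dy":2.5,"dz":-1,"rx":0,"ry":0,"rz":0,"gripper":1},{"dx":-0.5,"dy":2.5,"dz":-1,"rx":0,"ry":0,"rz":0,"gripper":1},{"dx":-0.5,"dy":2.5,"dz":-1,"rx":0,"ry":0,"rz":0,"gripper":1},{"dx":-0.5,"dy":2.5,"dz":-1,"rx":0,"ry":0,"rz":0,"gripper":1},{"dx":-0.5,"dy":2.5,"dz":-1,"rx":0,"ry":0,"rz":0,"gripper":1},{"dx":-0.5,"dy":2.5,"dz":-1,"rx":0,"ry":0,"rz":0,"gripper":1}]' --force 55

```text
t: 13.22
eef_pos: [0.4845, -0.2619, 0.1316]
ee_rot: [-3.141, -0.0, 0.172]
force: [-1.1, 1.5, 2.5]
width: 0.0334
gripper_force: 55.0
```

>>> jog_arm --targets '[{"dx":0,"dy":0,"dz":0,"rx":0,"ry":0,"rz":0,"gripper":1},{"dx":0,"dy":0,"dz":0,"rx":0,"ry":0,"rz":0,"gripper":1},{"dx":0,"dy":0,"dz":0,"rx":0,"ry":0,"rz":0,"gripper":1},{"dx":0,"dy":0,"dz":0,"rx":0,"ry":0,"rz":0,"gripper":1},{"dx":0,"dy":0,"dz":0,"rx":0,"ry":0,"rz":0,"gripper":1},{"dx":0,"dy":0,"dz":-5,"rx":0,"ry":0,"rz":0,"gripper":1},{"dx":0,"dy":0,"dz":-10,"rx":0,"ry":0,"rz":0,"gripper":1},{"dx":0,"dy":0,"dz":-10,"rx":0,"ry":0,"rz":0,"gripper":1}]' --force 55

```text
t: 13.88
eef_pos: [0.4848, -0.262, 0.142]
ee_rot: [-3.142, -0.001, 0.172]
force: [-0.5, 0.7, -3.1]
width: 0.0335
gripper_force: 55.0
```

>>> jog_arm --targets '[{"dx":0,"dy":0,"dz":-30,"rx":0,"ry":0,"rz":0,"gripper":1},{"dx":0,"dy":0,"dz":-60,"rx":0,"ry":0,"rz":0,"gripper":1},{"dx":0,"dy":0,"dz":-90,"rx":0,"ry":0,"rz":0,"gripper":1},{"dx":0,"dy":0,"dz":-118,"rx":0,"ry":0,"rz":0,"gripper":1},{"dx":0,"dy":0,"dz":-122,"rx":0,"ry":0,"rz":0,"gripper":1},{"dx":0,"dy":-20,"dz":-122,"rx":0,"ry":0,"rz":0,"gripper":1},{"dx":5,"dy":-50,"dz":-122,"rx":0,"ry":0,"rz":0,"gripper":1},{"dx":10,"dy":-80,"dz":-122,"rx":0,"ry":0,"rz":0,"gripper":1}]'

```text
t: 14.55
eef_pos: [0.4798, -0.1809, 0.2626]
ee_rot: [-3.141, 0.001, 0.17]
force: [0.6, -0.1, -2.6]
width: 0.0332
gripper_force: 55.0
```

Run:
```python
from h import *
st();jog([.5217,.1873,.265])
```

```text
t 14.55
eef_pos [ 0.4798 -0.1809  0.2626]
ee_rot [-3.1406e+00  6.0000e-04  1.6970e-01]
force [ 0.5679 -0.0919 -2.633 ]
width 0.0332
gripper_force 54.9978
q [ 2.2100e-02  8.1000e-02 -3.1690e-01 -1.0000e-03 -1.1736e+00  1.7188e+00]
d mm [ 103.5 -355.9   -2.1] rot [0. 0. 0.]
```

>>> jog_arm --targets '[{"dx":11,"dy":-38,"dz":0,"rx":0,"ry":0,"rz":0,"gripper":1},{"dx":22,"dy":-76,"dz":0,"rx":0,"ry":0,"rz":0,"gripper":1},{"dx":33,"dy":-114,"dz":0,"rx":0,"ry":0,"rz":0,"gripper":1},{"dx":44,"dy":-152,"dz":0,"rx":0,"ry":0,"rz":0,"gripper":1},{"dx":55,"dy":-190,"dz":0,"rx":0,"ry":0,"rz":0,"gripper":1},{"dx":66,"dy":-228,"dz":0,"rx":0,"ry":0,"rz":0,"gripper":1},{"dx":77,"dy":-266,"dz":0,"rx":0,"ry":0,"rz":0,"gripper":1},{"dx":88,"dy":-304,"dz":0,"rx":0,"ry":0,"rz":0,"gripper":1}]'

```text
t: 15.22
eef_pos: [0.5146, 0.1351, 0.2629]
ee_rot: [-3.141, 0.0, 0.172]
force: [1.1, -1.1, -3.5]
width: 0.0336
gripper_force: 55.0
```

Run:
```python
from h import *
st();jog([.5217,.1873,.265],look([-np.cos(.17),-np.sin(.17)],0))
```

```text
t 15.2167
eef_pos [0.5146 0.1351 0.2629]
ee_rot [-3.1411e+00  4.0000e-04  1.7220e-01]
force [ 1.0957 -1.0687 -3.5069]
width 0.0336
gripper_force 54.9978
q [ 6.2510e-01  1.1350e-01 -2.7920e-01 -7.0000e-04 -1.1782e+00  1.1182e+00]
d mm [ 15.9 -50.2  -2. ] rot [-0.001  0.     0.002]
```

>>> jog_arm --targets '[{"dx":8,"dy":-25,"dz":0,"rx":0,"ry":0,"rz":0,"gripper":1},{"dx":15.5,"dy":-47,"dz":0,"rx":0,"ry":0,"rz":0,"gripper":1},{"dx":15.5,"dy":-47,"dz":0,"rx":0,"ry":0,"rz":0,"gripper":1},{"dx":15.5,"dy":-47,"dz":15,"rx":0,"ry":0,"rz":0,"gripper":1},{"dx":15.5,"dy":-47,"dz":30,"rx":0,"ry":0,"rz":0,"gripper":1},{"dx":15.5,"dy":-47,"dz":40,"rx":0,"ry":0,"rz":0,"gripper":1},{"dx":15.5,"dy":-47,"dz":40,"rx":0,"ry":0,"rz":0,"gripper":1},{"dx":15.5,"dy":-47,"dz":40,"rx":0,"ry":0,"rz":0,"gripper":1}]'

```text
t: 15.88
eef_pos: [0.5222, 0.1816, 0.2229]
ee_rot: [3.141, 0.001, 0.172]
force: [0.4, -0.5, -2.4]
width: 0.0333
gripper_force: 55.0
```

Run:
```python
from m import *
jog([.5217,.1873,.215],look([-np.cos(.17),-np.sin(.17)],0)); st()
d=snap('wrist','w7'); W=cloud(d); h=np.array([.5217,.1873])
m=(np.hypot(W[0]-h[0],W[1]-h[1])<.014)
for lo in np.arange(.11,.18,.01):
    q=m&(W[2]>lo)&(W[2]<lo+.01)
    if q.sum()>8: print(lo.round(3),q.sum(),W[:2,q].mean(1).round(4),'xr',W[0,q].min().round(4),W[0,q].max().round(4),'yr',np.percentile(W[1,q],[2,98]).round(4))
t=snap('top','top2')
```

```text
d mm [ 0.5 -5.7  7.9] rot [0.001 0.001 0.002]
t 15.8833
eef_pos [0.5222 0.1816 0.2229]
ee_rot [3.141e+00 1.200e-03 1.719e-01]
force [ 0.4276 -0.4515 -2.415 ]
width 0.0333
gripper_force 54.999
q [ 6.8890e-01  1.7830e-01 -2.9630e-01 -1.0000e-04 -1.0976e+00  1.0538e+00]
0.12 21 [0.5279 0.1827] xr 0.5232 0.5296 yr [0.1753 0.1892]
0.13 70 [0.528  0.1827] xr 0.5232 0.5299 yr [0.1751 0.1893]
0.14 92 [0.5279 0.1829] xr 0.5219 0.5298 yr [0.1747 0.1893]
0.15 100 [0.5279 0.1825] xr 0.5232 0.53 yr [0.1751 0.1895]
0.16 96 [0.5283 0.1831] xr 0.5238 0.5301 yr [0.1762 0.1889]
0.17 27 [0.5289 0.1831] xr 0.5277 0.5298 yr [0.1787 0.1868]
```

The wrist depth shows the shank axis at about (0.522,0.182), in line with the TCP, so I need about 5.5 mm more in y. Then down.

>>> jog_arm --targets '[{"dx":0.5,"dy":-5.5,"dz":0,"rx":0,"ry":0,"rz":0,"gripper":1},{"dx":0.5,"dy":-5.5,"dz":0,"rx":0,"ry":0,"rz":0,"gripper":1},{"dx":0.5,"dy":-5.5,"dz":0,"rx":0,"ry":0,"rz":0,"gripper":1},{"dx":0.5,"dy":-5.5,"dz":0,"rx":0,"ry":0,"rz":0,"gripper":1},{"dx":0.5,"dy":-5.5,"dz":4,"rx":0,"ry":0,"rz":0,"gripper":1},{"dx":0.5,"dy":-5.5,"dz":8,"rx":0,"ry":0,"rz":0,"gripper":1},{"dx":0.5,"dy":-5.5,"dz":12,"rx":0,"ry":0,"rz":0,"gripper":1},{"dx":0.5,"dy":-5.5,"dz":14,"rx":0,"ry":0,"rz":0,"gripper":1}]'

```text
t: 16.65
eef_pos: [0.5216, 0.1874, 0.2085]
ee_rot: [3.142, 0.001, 0.172]
force: [-0.2, 0.1, -2.2]
width: 0.0336
gripper_force: 55.0
```

Run:
```python
from m import *
from scipy.optimize import least_squares as L
st()
d=snap('wrist','w8'); W=cloud(d); h=np.array([.5217,.1873])
q=(np.hypot(W[0]-h[0],W[1]-h[1])<.013)&(W[2]>.115)&(W[2]<.16); P=W[:2,q]
r=L(lambda c:np.hypot(P[0]-c[0],P[1]-c[1])-.008,[.5217,.1873],loss='soft_l1',f_scale=.001); print('axis',r.x.round(4),q.sum())
s=arm.get_state();jog([*(s['eef_pos'][:2]+h-r.x),s['eef_pos'][2]])
try: measure(d)
except Exception as e: print(e)
```

```text
t 16.65
eef_pos [0.5216 0.1874 0.2085]
ee_rot [3.1416e+00 1.0000e-03 1.7190e-01]
force [-0.1842  0.1414 -2.2364]
width 0.0336
gripper_force 54.999
q [ 6.9790e-01  1.9220e-01 -3.1370e-01 -5.0000e-04 -1.0657e+00  1.0451e+00]
axis [0.5209 0.1874] 387
d mm [ 0.8  0.3 -0. ] rot [0. 0. 0.]
hole [0.5221 0.1873] size 60.47108459472656 46.08952713012695 yaw 0.3122619628193796
bar at jy -0.075 edges [-0.0182  0.0072] mid -0.0055
bar at jy -0.065 edges [-0.0175  0.0079] mid -0.0048
bar at jy -0.055 edges [-0.0167  0.0085] mid -0.0041
bar at jy -0.045000000000000005 edges [-0.0164  0.0091] mid -0.0036
bar at jy -0.035 edges [-0.0154  0.0098] mid -0.0028
```

>>> jog_arm --targets '[{"dx":0.9,"dy":0.2,"dz":2,"rx":0,"ry":0,"rz":0,"gripper":1},{"dx":0.9,"dy":0.2,"dz":4,"rx":0,"ry":0,"rz":0,"gripper":1},{"dx":0.9,"dy":0.2,"dz":7,"rx":0,"ry":0,"rz":0,"gripper":1},{"dx":0.9,"dy":0.2,"dz":10,"rx":0,"ry":0,"rz":0,"gripper":1},{"dx":0.9,"dy":0.2,"dz":13,"rx":0,"ry":0,"rz":0,"gripper":1},{"dx":0.9,"dy":0.2,"dz":16,"rx":0,"ry":0,"rz":0,"gripper":1},{"dx":0.9,"dy":0.2,"dz":18,"rx":0,"ry":0,"rz":0,"gripper":1},{"dx":0.9,"dy":0.2,"dz":18,"rx":0,"ry":0,"rz":0,"gripper":1}]'

```text
t: 17.37
eef_pos: [0.5226, 0.1874, 0.1909]
ee_rot: [3.142, 0.001, 0.172]
force: [-1.2, -0.6, -2.9]
width: 0.0333
gripper_force: 55.0
```

>>> jog_arm --targets '[{"dx":0,"dy":0,"dz":3,"rx":0,"ry":0,"rz":0,"gripper":1},{"dx":0,"dy":0,"dz":6,"rx":0,"ry":0,"rz":0,"gripper":1},{"dx":0,"dy":0,"dz":9,"rx":0,"ry":0,"rz":0,"gripper":1},{"dx":0,"dy":0,"dz":12,"rx":0,"ry":0,"rz":0,"gripper":1},{"dx":0,"dy":0,"dz":15,"rx":0,"ry":0,"rz":0,"gripper":1},{"dx":0,"dy":0,"dz":18,"rx":0,"ry":0,"rz":0,"gripper":1},{"dx":0,"dy":0,"dz":20,"rx":0,"ry":0,"rz":0,"gripper":1},{"dx":0,"dy":0,"dz":20,"rx":0,"ry":0,"rz":0,"gripper":1}]'

```text
t: 18.03
eef_pos: [0.5226, 0.1875, 0.1708]
ee_rot: [-3.142, 0.001, 0.172]
force: [-1.0, -0.3, -4.6]
width: 0.0334
gripper_force: 55.0
```

>>> jog_arm --targets '[{"dx":0,"dy":0,"dz":3,"rx":0,"ry":0,"rz":0,"gripper":1},{"dx":0,"dy":0,"dz":6,"rx":0,"ry":0,"rz":0,"gripper":1},{"dx":0,"dy":0,"dz":9,"rx":0,"ry":0,"rz":0,"gripper":1},{"dx":0,"dy":0,"dz":12,"rx":0,"ry":0,"rz":0,"gripper":1},{"dx":0,"dy":0,"dz":14,"rx":0,"ry":0,"rz":0,"gripper":1},{"dx":0,"dy":0,"dz":14,"rx":0,"ry":0,"rz":0,"gripper":1},{"dx":0,"dy":0,"dz":14,"rx":0,"ry":0,"rz":0,"gripper":1},{"dx":0,"dy":0,"dz":14,"rx":0,"ry":0,"rz":0,"gripper":1}]'

```text
t: 18.7
eef_pos: [0.523, 0.1876, 0.1575]
ee_rot: [-3.141, -0.0, 0.172]
force: [-0.5, 0.6, -2.6]
width: 0.0335
gripper_force: 55.0
```

Free through both plates. Next, onto the plunger.

>>> jog_arm --targets '[{"dx":0,"dy":0,"dz":2,"rx":0,"ry":0,"rz":0,"gripper":1},{"dx":0,"dy":0,"dz":4,"rx":0,"ry":0,"rz":0,"gripper":1},{"dx":0,"dy":0,"dz":6,"rx":0,"ry":0,"rz":0,"gripper":1},{"dx":0,"dy":0,"dz":8,"rx":0,"ry":0,"rz":0,"gripper":1},{"dx":0,"dy":0,"dz":10,"rx":0,"ry":0,"rz":0,"gripper":1},{"dx":0,"dy":0,"dz":12,"rx":0,"ry":0,"rz":0,"gripper":1},{"dx":0,"dy":0,"dz":14,"rx":0,"ry":0,"rz":0,"gripper":1},{"dx":0,"dy":0,"dz":14,"rx":0,"ry":0,"rz":0,"gripper":1}]' --force 60

```text
t: 19.37
eef_pos: [0.5223, 0.1873, 0.1428]
ee_rot: [3.142, 0.001, 0.172]
force: [-1.5, -1.2, -4.4]
width: 0.0334
gripper_force: 60.0
```

>>> jog_arm --targets '[{"dx":0,"dy":0,"dz":1.5,"rx":0,"ry":0,"rz":0,"gripper":1},{"dx":0,"dy":0,"dz":3,"rx":0,"ry":0,"rz":0,"gripper":1},{"dx":0,"dy":0,"dz":4.5,"rx":0,"ry":0,"rz":0,"gripper":1},{"dx":0,"dy":0,"dz":6,"rx":0,"ry":0,"rz":0,"gripper":1},{"dx":0,"dy":0,"dz":7,"rx":0,"ry":0,"rz":0,"gripper":1},{"dx":0,"dy":0,"dz":8,"rx":0,"ry":0,"rz":0,"gripper":1},{"dx":0,"dy":0,"dz":8,"rx":0,"ry":0,"rz":0,"gripper":1},{"dx":0,"dy":0,"dz":8,"rx":0,"ry":0,"rz":0,"gripper":1}]'

```text
t: 20.03
eef_pos: [0.5226, 0.1874, 0.1349]
ee_rot: [-3.142, 0.001, 0.172]
force: [-2.8, -2.2, -3.9]
width: 0.0335
gripper_force: 60.0
```

Run:
```python
from m import *
st(); d=snap('wrist','w9'); W=cloud(d)
q=(np.hypot(W[0]-.5217,W[1]-.1873)<.022); print(np.histogram(W[2,q],np.arange(.095,.19,.005)))
```

```text
t 20.0333
eef_pos [0.5226 0.1874 0.1349]
ee_rot [-3.1415e+00  9.0000e-04  1.7180e-01]
force [-2.8164 -2.2022 -3.9368]
width 0.0335
gripper_force 59.9987
q [ 6.9680e-01  2.6610e-01 -4.0470e-01 -6.0000e-04 -9.0070e-01  1.0463e+00]
(array([   0,    0,  436,  145,  200,  218, 2692,  158,  111,   96,   99,
         73,  289,  205,  133,  151,  113,   64]), array([0.095, 0.1  , 0.105, 0.11 , 0.115, 0.12 , 0.125, 0.13 , 0.135,
       0.14 , 0.145, 0.15 , 0.155, 0.16 , 0.165, 0.17 , 0.175, 0.18 ,
       0.185]))
```

>>> jog_arm --targets '[{"dx":0,"dy":0,"dz":0.5,"rx":0,"ry":0,"rz":0,"gripper":1},{"dx":0,"dy":0,"dz":1,"rx":0,"ry":0,"rz":0,"gripper":1},{"dx":0,"dy":0,"dz":1.5,"rx":0,"ry":0,"rz":0,"gripper":1},{"dx":0,"dy":0,"dz":2,"rx":0,"ry":0,"rz":0,"gripper":1},{"dx":0,"dy":0,"dz":2,"rx":0,"ry":0,"rz":0,"gripper":1},{"dx":0,"dy":0,"dz":2,"rx":0,"ry":0,"rz":0,"gripper":1},{"dx":0,"dy":0,"dz":2,"rx":0,"ry":0,"rz":0,"gripper":1},{"dx":0,"dy":0,"dz":2,"rx":0,"ry":0,"rz":0,"gripper":1}]'

```text
t: 20.75
eef_pos: [0.5227, 0.1875, 0.1338]
ee_rot: [-3.141, 0.0, 0.172]
force: [-5.0, -2.3, 1.8]
width: 0.0333
gripper_force: 60.0
```

>>> jog_arm --targets '[{"dx":0,"dy":0,"dz":0.5,"rx":0,"ry":0,"rz":0,"gripper":1},{"dx":0,"dy":0,"dz":1,"rx":0,"ry":0,"rz":0,"gripper":1},{"dx":0,"dy":0,"dz":1.5,"rx":0,"ry":0,"rz":0,"gripper":1},{"dx":0,"dy":0,"dz":2,"rx":0,"ry":0,"rz":0,"gripper":1},{"dx":0,"dy":0,"dz":2,"rx":0,"ry":0,"rz":0,"gripper":1},{"dx":0,"dy":0,"dz":2,"rx":0,"ry":0,"rz":0,"gripper":1},{"dx":0,"dy":0,"dz":2,"rx":0,"ry":0,"rz":0,"gripper":1},{"dx":0,"dy":0,"dz":2,"rx":0,"ry":0,"rz":0,"gripper":1}]'

```text
t: 21.42
eef_pos: [0.5227, 0.1875, 0.1337]
ee_rot: [-3.141, -0.001, 0.173]
force: [-12.3, -3.3, 18.3]
width: 0.0331
gripper_force: 60.0
```

The force rises steeply with no travel at head height 107 mm, so it is seated. I'll ease off, open, and lift straight up.

>>> jog_arm --targets '[{"dx":0,"dy":0,"dz":-1.5,"rx":0,"ry":0,"rz":0,"gripper":1},{"dx":0,"dy":0,"dz":-1.5,"rx":0,"ry":0,"rz":0,"gripper":0.3},{"dx":0,"dy":0,"dz":-1.5,"rx":0,"ry":0,"rz":0,"gripper":0.2},{"dx":0,"dy":0,"dz":-1.5,"rx":0,"ry":0,"rz":0,"gripper":0.2},{"dx":0,"dy":0,"dz":-1.5,"rx":0,"ry":0,"rz":0,"gripper":0.2},{"dx":0,"dy":0,"dz":-15,"rx":0,"ry":0,"rz":0,"gripper":0.2},{"dx":0,"dy":0,"dz":-45,"rx":0,"ry":0,"rz":0,"gripper":0.2},{"dx":-25,"dy":0,"dz":-80,"rx":0,"ry":0,"rz":0,"gripper":0.2}]'

```text
t: 22.08
eef_pos: [0.5011, 0.184, 0.2096]
ee_rot: [3.14, 0.001, 0.172]
force: [1.1, 0.6, 2.2]
width: 0.0693
gripper_force: 0.0
```

>>> jog_arm --targets '[{"dx":-40,"dy":0,"dz":-5,"rx":0,"ry":0,"rz":0,"gripper":0.2},{"dx":-55,"dy":0,"dz":-5,"rx":0,"ry":0,"rz":0,"gripper":0.2},{"dx":-55,"dy":0,"dz":-5,"rx":0,"ry":0,"rz":0,"gripper":0.2},{"dx":-55,"dy":0,"dz":-5,"rx":0,"ry":0,"rz":0,"gripper":0.2},{"dx":-55,"dy":0,"dz":-5,"rx":0,"ry":0,"rz":0,"gripper":0.2},{"dx":-55,"dy":0,"dz":-5,"rx":0,"ry":0,"rz":0,"gripper":0.2},{"dx":-55,"dy":0,"dz":-5,"rx":0,"ry":0,"rz":0,"gripper":0.2},{"dx":-55,"dy":0,"dz":-5,"rx":0,"ry":0,"rz":0,"gripper":0.2}]'

```text
t: 22.75
eef_pos: [0.4453, 0.1741, 0.2149]
ee_rot: [3.141, 0.001, 0.172]
force: [0.5, 0.0, -0.2]
width: 0.0705
gripper_force: 0.0
```

Run:
```python
from m import *
st(); d=snap('wrist','w10'); W=cloud(d)
q=(np.hypot(W[0]-.5217,W[1]-.1873)<.03)&(W[2]>.118)&(W[2]<.16); print(q.sum(),'head z',np.percentile(W[2,q],[5,50,95]),cv2.minAreaRect(W[:2,q].T.astype(np.float32)*1000))
P=W[:,q]; A=np.c_[P[0],P[1],np.ones(q.sum())]; print('slope',np.linalg.lstsq(A,P[2],rcond=None)[0][:2])
m=(np.hypot(W[0]-.5217,W[1]-.1873)<.04)&(W[2]>.1)&(W[2]<.113);print('plate z',np.median(W[2,m]))
t=arm.grab_frame('top')
for a,b in((389,169),(396,190)): print(pt(t,a,b))
```

```text
t 22.75
eef_pos [0.4453 0.1741 0.2149]
ee_rot [3.1413e+00 7.0000e-04 1.7170e-01]
force [ 0.4715  0.0111 -0.1792]
width 0.0705
gripper_force 0.0
q [ 7.8530e-01  5.8000e-02 -4.5730e-01 -1.0000e-04 -1.0562e+00  9.5730e-01]
2465 head z [0.12640326 0.12783984 0.12903496] ((521.935302734375, 187.64105224609375), (33.2852783203125, 34.071739196777344), 9.89631175994873)
slope [-0.01173629 -0.00518753]
plate z 0.10775445463244021
[ 0.6241739  -0.22546641  0.12485766]
[ 0.55708565 -0.24644447  0.12301741]
```

The head top is 20 mm above the plate, level and centred on the hole, and the other pins are still in the rack. Handing in.

```bash
python3 -c "
from station import arm; print(arm.job_done())"
```

```text
the job is handed in; nothing more can be done
None
```

The job is handed in at about 23 s: pin_a is through fork and eye with its head level on the fork and the bar swung in; pin_b and pin_c still hang in the rack, the arm kept clear of the jar, tumbler and brush (not re-measured), and the judge gave no verdict.

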